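# Roll a leaching jar up the loading ramp onto the bottle roller

### The job

Load the sample jar that lies on the bench at the foot of the bottle roller's ramp: push it with your fingertips up the ramp and over the front roller, so that it settles lying between the two rollers, then take your hand away. Push slowly and steadily and keep your fingers behind it all the way up, so that it never rolls back or runs free on the ramp. Do not lift it, and leave the standing jar, the bottle and the beaker where they are.

Things in the scene. Friction and masses are not known exactly. Their poses are not given: they have to be found in the camera images.
- jar: The job: closed plastic sample jar lying across the ramp's direction, within 0.15 rad of square; 0.4 to 0.75 kg. Off-white body 90 mm in diameter, 130 mm long; white screw lid 82 mm in diameter, 20 mm long, on the +y end: 150 mm in all. Origin on its axis, half-way along the 150 mm; y is its axis (x and z turn as it rolls). Rolls freely, and back down the ramp at once if let go. Too thick to grip.
- ramp: The roller's loading ramp, fixed: flat steel sheet 259 mm long, 9 degrees steep, 250 mm wide between folded edges 10 mm high that begin 30 mm up from the foot. Origin on its upper face, middle of the foot, level with the bench; x points up the slope, y across it (parallel to the rollers), z square off it. A jar on it has its axis 45 mm off the sheet. Its top meets the front roller without a step.
- roller: Bottle roller, off, fixed. Origin on the bench under the ramp's mid-line, 150 mm from its foot; x level, the way the ramp climbs, y along the rollers, z up. Two black rollers, diameter 30, length 250 mm, axles 27 mm up at x = 116 (front, turns freely) and 186 mm (rear, braked, stops the jar); end plates 46 high; guard bar 80 up at x = 215; motor housing x = 81 to 231, y = 135 to 220, 100 high.
- seat (a point): Where the jar's axis lies when it is seated between the two rollers: midway between them, 76 mm above the bench; the middle of their length. On top of the front roller the jar's axis is 87 mm above the bench, so from there it drops 11 mm into the seat by itself.
- spare_jar: Bystander: the same kind of jar, 90 mm in diameter, 150 mm high, standing upright. Origin at the centre of its underside.
- amber_bottle: Bystander: amber glass bottle with black cap, 60 mm in diameter, 125 mm high. Origin at the centre of its underside.
- beaker: Bystander: open glass beaker, 68 mm in diameter, 85 mm high. Origin at the centre of its underside.
Mind the look-alikes: they are no part of the job. What is shaped like the jar but yellow is not meant.

How it is judged:
On the way:
1. the jar is rolled up the ramp, lying on the sheet (x of jar in the frame of ramp between 0.08 and 0.24 m and z of jar in the frame of ramp between 0.037 and 0.053 m), for 0.2 s.
At the end, for the whole second after the job is handed in: The jar lies at rest on both rollers: its axis within 10 mm of midway between them, 69 to 82 mm above the bench, parallel to them within 0.08 rad, its middle within 55 mm of the middle of the rollers (x of jar in the frame of roller between 0.141 and 0.161 m and z of jar in the frame of roller between 0.069 and 0.082 m and y of jar in the frame of roller between -0.055 and 0.055 m and angle between the y axis of jar and the y axis of roller, either way round below 0.08 rad and linear speed of jar below 0.02 m/s); the robot touches nothing.
It fails at once if the jar runs free on the ramp: untouched by the hand and faster than 0.15 m/s (let go, rolling back, or flicked) (x of jar in the frame of ramp between 0.02 and 0.255 m and z of jar in the frame of ramp below 0.065 m and contact force between each of the fingers, the arm and jar below 0.05 N and linear speed of jar above 0.15 m/s).
It fails at once if the jar is lifted more than 12 mm off the bench, the ramp or the rollers ((x of jar in the frame of ramp below 0 m and height (world z) of jar above 0.057 m) or (x of jar in the frame of ramp between 0 and 0.265 m and z of jar in the frame of ramp above 0.057 m) or height (world z) of jar above 0.099 m).
It fails at once if the standing spare jar is moved more than 15 mm or tipped (distance of spare_jar from where it was at the start of the episode above 0.015 m or angle between spare_jar's own z axis and vertical above 0.3 rad).
It fails at once if the amber bottle is moved more than 15 mm or tipped (distance of amber_bottle from where it was at the start of the episode above 0.015 m or angle between amber_bottle's own z axis and vertical above 0.3 rad).
It fails at once if the beaker is moved more than 15 mm or tipped (distance of beaker from where it was at the start of the episode above 0.015 m or angle between beaker's own z axis and vertical above 0.3 rad).
It also fails if it takes over 42 s, if anything falls off the work surface, if the arm or the gripper's body presses on something with over 40 N, if the wrist force passes 120 N, or if a joint passes its speed limit or range.

### The arm

A 6-joint arm with a two-finger parallel gripper is mounted at the origin on the work surface. World frame = base frame: x ahead of the robot, y to its left, z up, the work surface at z = 0. Lengths are in m, angles in rad, forces in N, time in s.
With the tool pointing down it reaches from about 0.325 to 0.775 m from the base axis. Payload 9.3 kg.
Tool frame: the origin (TCP) lies at the very end of the fingers, on their centre line; the grasp point (between the pads) lies 19 mm behind it; z points along the fingers, y is the line along which they close (so a half turn about z gives the same grasp; the last joint's range is limited). The gripper opens to 85 mm and grips with 20 to 120 N. Pads are 22 mm wide; open, the fingers measure 114 mm over their backs; the gripper's body (76 mm by 85 mm) begins 54 mm behind the grasp point. The pads swing forward as they close: fully open they stand 13 mm farther back than shut.
Start: joints at [-1.303, 0.259, 0.021, 1.334, 0, 1.418], TCP at [0.225, -0.502, 0.231] pointing down, gripper open.
Joint ranges: [-3.04, 3.04], [-0.91, 1.82], [-1.04, 1.36], [-1.92, 1.95], [-1.52, 1.45], [-3.14, 3.14]. Speed limits (rad/s): [2.22, 2.22, 2.79, 3.14, 3.14, 3.14].

### API

Orientations are given as a rotation vector (axis times angle).
In Python, from plant import telemetry, vision, ticket, finder gives the robot as it stands.
- The arm moves only by the tool carry_out, never from a script. Its argument "increments" is text: rows parted by semicolons, each of 7 numbers parted by spaces: the gripper command: -1 is shut, 1 is fully open, values between are in proportion, then the shift along the tool's x, y, z in m, then the turn, a rotation vector about the tool's x, y, z in rad. A call has 1 to 20 rows; each row is the pose to reach, as a shift and turn from the pose commanded when the call began, along the tool's axes at that moment; what a row does not reach only later rows make up. A row lasts 1/12 s, in which the tool goes at most 41.7 mm and 7.16 degrees, less where a joint would pass 70% of its speed; a pose out of reach is approached as far as the arm can. A call with a gripper value outside its range is refused whole. The fingers move at their own pace and stop on an object; the grip force is fixed at half the most. Time passes only in rows, so rows that repeat a pose let the fingers close. It gives the time, the measured TCP pose, the force, the opening and the grip force at its end, in the units of the state.
- telemetry.get_state(): the state, without advancing time (a new reading comes with each control period).
- vision.grab_frame(name): name is "scene" or "top" or "wrist"; returns a dict with "color" (384x512x3 uint8, blue, green, red), "depth" (384x512 float32, m along the optical axis (not along the pixel's ray), 0 where there is no reading), "fovy" (degrees; the focal length in pixels is half the picture's height over the tangent of half this angle, whatever the lens; pixels are square), "cx", "cy" (the principal point, pixels), "k1" (the pictures are not rectified: a ray, as slopes to the right and down, at radius r is drawn at 1 + k1 r^2 times it, then the intrinsics apply), "camera_from_world" (4x4, takes a point from world to camera coordinates). Camera axes: x right, y down, z forward; pixel columns grow to the right and rows downward; lengths in m; the calibration is good to about 2 mm. A picture is of the moment at which its call begins.
- ticket.finish_job(): hands the job in; it is judged then, once.
Trained networks look in the newest picture that a camera, given by its name, has taken for a name from the list of things; names that differ only in an ending like _2 or _b are one class to them, and where a whole thing is asked for, a point or a joint stands for the part that bears it (a point fixed in the world has none). Each returns a list of dicts, best first, with "p" (0 to 1); they miss things now and then, are a little off and sometimes report something else, mostly with a low value. They report only what shows in the picture. A call takes as long as a camera call. They do not tell look-alikes from the thing itself.
- finder.look_for(camera, name): "bbox" ([left, top, right, bottom] in pixels, round what is visible of it).
- finder.outline_of(camera, name): "pixels" (384x512 bool, what is visible of it) and "bbox" ([left, top, right, bottom] in pixels, round what is visible of it).
- finder.spot_point(camera, name): "point" ([column, row] in pixels: a listed point, or the origin of a listed thing).
The state is a dict: "clock": time; "joints": joint angles; "qvel": joint speeds; "joint_efforts": joint torques, N m; "eef_pos": TCP position; "ee_rot": TCP orientation; "force": force on the tool from outside, world axes, zero at the start; "torque": the same for the moment, N m; "width": opening from 0.0 (shut) to 1.0 (fully open); "grasp_force": force on a finger pad.
Only numpy, scipy, OpenCV 4.12 (cv2) and the standard library are available. Lean on these libraries where they do the work, as an engineer would, in place of code of your own. Each camera call takes 0.05 s, during which the arm holds its last target. There are 200 camera calls.

## Working session

There is one attempt and no reset: what is moved stays moved. The work goes in short steps, Python scripts to look and compute and a tool call to move; the robot and the scene stay as the last step left them, time stands still between calls to the robot, and variables do not carry over. Pictures are saved under pics/ and viewed, at most 10 in all, crops included, and the job is handed in when it is done.

Besides the shell and the picture viewer there is one more tool, called after "Emit:" as name(argument=value, ...) on one line, values as JSON. carry_out: Moves the arm, as the interface text tells. Its arguments: {"type":"object","properties":{"increments":{"type":"string"}},"required":["increments"]}

```bash
mkdir -p pics && cat > h.py <<'E'
import numpy as np, cv2
from plant import telemetry, vision, ticket, finder
def K(f):
    h,w=f['depth'].shape; fl=h/2/np.tan(np.radians(f['fovy'])/2); return fl
def cloud(f):
    h,w=f['depth'].shape; fl=K(f)
    M=np.array([[fl,0,f['cx']],[0,fl,f['cy']],[0,0,1.]])
    u,v=np.meshgrid(np.arange(w),np.arange(h))
    p=cv2.undistortPoints(np.stack([u,v],-1).reshape(-1,1,2).astype(float),M,np.array([f['k1'],0,0,0.])).reshape(h,w,2)
    d=f['depth']; c=np.dstack([p[...,0]*d,p[...,1]*d,d])
    T=np.linalg.inv(f['camera_from_world']); return c@T[:3,:3].T+T[:3,3]
E
python3 - <<'E'
from h import *
fs={}
for n in('scene','top'):
    f=vision.grab_frame(n); fs[n]=f; cv2.imwrite(f'pics/{n}0.png',f['color']); np.save(f'{n}.npy',f,allow_pickle=True)
    X=cloud(f)
    for t in('jar','ramp','roller','seat','spare_jar','amber_bottle','beaker'):
        for r in finder.spot_point(n,t)[:2]:
            u,v=map(int,np.round(r['point'])); 
            print(n,t,round(r['p'],2),(u,v),X[v,u].round(3) if 0<=u<512 and 0<=v<384 else '')
s=telemetry.get_state();print(s)
E
```

```text
scene jar 0.83 (193, 130) [ 0.282 -0.358  0.07 ]
scene jar 0.8 (137, 173) [ 0.575 -0.406  0.077]
scene ramp 0.7 (223, 200) [ 0.51  -0.121  0.004]
scene roller 0.71 (220, 198) [ 0.504 -0.136  0.002]
scene roller 0.63 (251, 219) [0.57  0.008 0.028]
scene seat 0.78 (285, 230) [0.578 0.124 0.038]
scene spare_jar 0.87 (205, 260) [ 0.788 -0.034  0.065]
scene amber_bottle 0.89 (390, 269) [0.601 0.442 0.046]
scene beaker 0.88 (388, 240) [0.487 0.419 0.032]
top jar 0.79 (368, 269) [ 0.253 -0.367  0.085]
top jar 0.79 (377, 183) [ 0.553 -0.412  0.086]
top ramp 0.68 (297, 202) [ 0.501 -0.136 -0.003]
top roller 0.84 (259, 187) [0.554 0.004 0.019]
top seat 0.86 (222, 168) [0.629 0.14  0.004]
top spare_jar 0.57 (272, 136) [ 0.71  -0.041  0.138]
top amber_bottle 0.51 (141, 182) [0.561 0.421 0.081]
top beaker 0.66 (146, 211) [ 0.47   0.418 -0.   ]
{'clock': 0.8, 'joints': array([-1.30260856e+00,  2.58541645e-01,  2.15226792e-02,  1.33373725e+00,
       -9.76257909e-06,  1.41818907e+00]), 'qvel': array([ 0.00072233,  0.00183441, -0.00039603,  0.0006935 , -0.00101409,
        0.00204186]), 'joint_efforts': array([ 1.16594074e-04, -5.55322409e+01,  3.44713032e+01,  1.20818237e-03,
       -2.14745628e-04,  3.53326243e-05]), 'eef_pos': array([ 0.22465319, -0.50201184,  0.23131938]), 'ee_rot': array([ 3.07227445e+00,  6.56108950e-01, -1.16699432e-05]), 'force': array([ 0.21600831, -0.08688732,  0.06306736]), 'torque': array([-0.00784546, -0.02618385, -0.00392822]), 'grasp_force': 0.0, 'width': 0.9990277352358654}
```

```bash
python3 -c "
import cv2,numpy as np
a=cv2.imread('pics/scene0.png');b=cv2.imread('pics/top0.png')
cv2.imwrite('pics/both.png',cv2.resize(np.vstack([a[60:330],b[60:330]]),(800,844))[:])
cv2.imwrite('pics/t1.png',cv2.resize(b,(800,600)));cv2.imwrite('pics/s1.png',cv2.resize(a,(800,600)))"
```

```text
(no output)
```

View pics/t1.png

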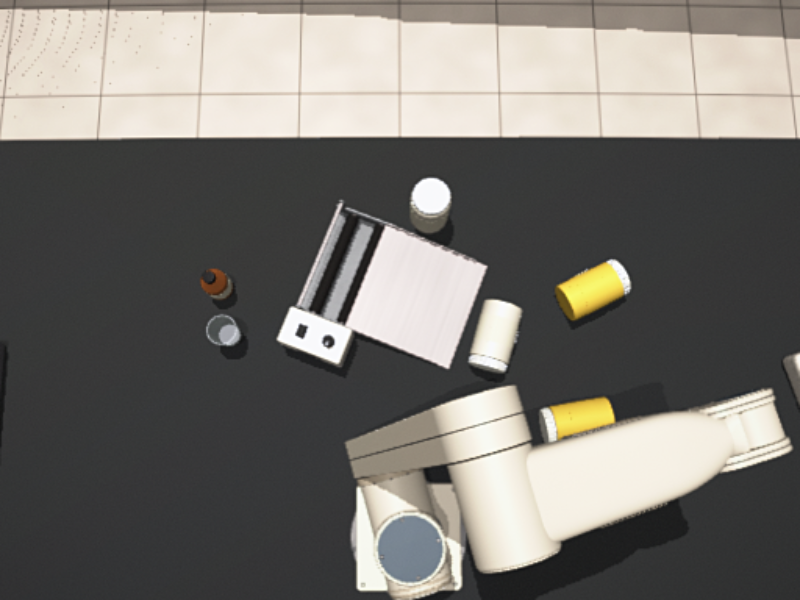

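View pics/s1.png

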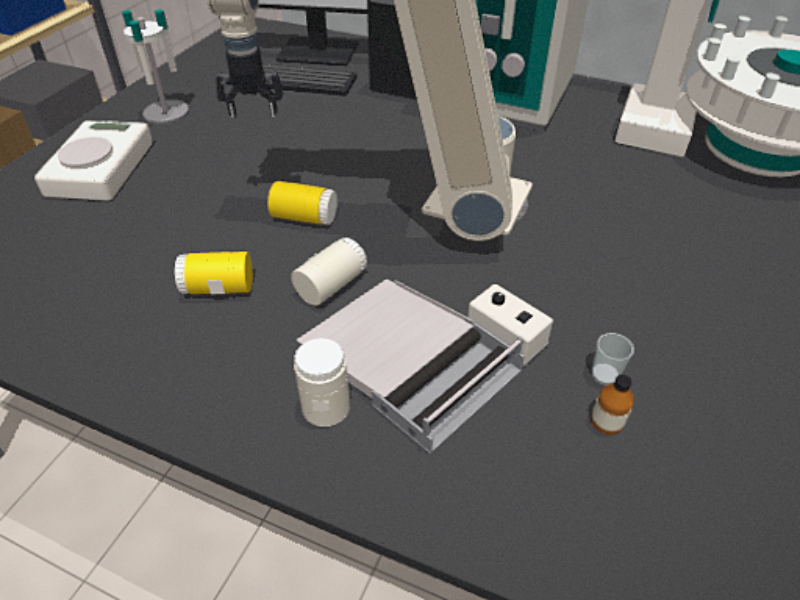

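White jar lies at (495,335) in the top view (317,214 original). It is the only off-white one lying by the ramp foot. The two yellow ones at (595,290) and (577,418) are look-alikes, and the upright white one at (431,205) is the spare. Next I measure geometry.

```bash
python3 - <<'E'
from h import *
from scipy.optimize import least_squares
F={n:np.load(n+'.npy',allow_pickle=True).item() for n in('scene','top')}
crop=F['scene']['color'][120:290,150:370]; cv2.imwrite('pics/crop.png',cv2.resize(crop,None,fx=3.4,fy=3.4))
J=[];R=[];H=[]
for n,f in F.items():
    X=cloud(f); c=f['color'].astype(int); hsv=cv2.cvtColor(f['color'],cv2.COLOR_BGR2HSV)
    ok=(f['depth']>0)&(c.min(2)>90)&(hsv[...,1]<70)
    x,y,z=X[...,0],X[...,1],X[...,2]
    # jar region
    m=ok&(z>.03)&(z<.1)&(abs(y+.23)<.09)&(x>.33)&(x<.6)
    k,l,st,ce=cv2.connectedComponentsWithStats(m.astype(np.uint8)); i=1+st[1:,4].argmax(); P=X[l==i]; J.append(P)
    print(n,'jar',st[i],P.min(0).round(3),P.max(0).round(3))
    m=ok&(z>.0)&(z<.048)&(x>.3)&(x<.85)&(y>-.25)&(y<.2)
    m=cv2.erode(m.astype(np.uint8),np.ones((3,3)));k,l,st,ce=cv2.connectedComponentsWithStats(m); i=1+st[1:,4].argmax();P=X[l==i]
    for _ in range(4):
        A=np.c_[P[:,:2],np.ones(len(P))];s=np.linalg.lstsq(A,P[:,2],rcond=None)[0];r=P[:,2]-A@s;P=P[abs(r)<max(.003,2*r.std())]
    q=cv2.minAreaRect(P[:,:2].astype(np.float32))
    print(n,'ramp',st[i],s.round(4),'deg',np.degrees(np.arctan(np.hypot(*s[:2]))),'dir',np.degrees(np.arctan2(s[1],s[0])),q,'\n',cv2.boxPoints(q).round(3).tolist())
    m=ok&(z>.09)&(z<.108)&(x>.35)&(x<.65)&(y>0)&(y<.25)
    k,l,st,ce=cv2.connectedComponentsWithStats(m.astype(np.uint8)); i=1+st[1:,4].argmax();P=X[l==i]
    print(n,'housing',st[i],cv2.minAreaRect(P[:,:2].astype(np.float32)),P[:,2].mean())
for n,P in zip(F,J):
    # cylinder fit, r=45, axis horizontal z=.045+dz
    def res(p):
        d=np.array([np.cos(p[2]),np.sin(p[2])]); nn=np.array([-d[1],d[0]])
        return np.hypot((P[:,:2]-p[:2])@nn,P[:,2]-p[3])-.045
    p=least_squares(res,[*P[:,:2].mean(0),np.radians(110),.045],loss='soft_l1',f_scale=.002).x
    d=np.array([np.cos(p[2]),np.sin(p[2])]);t=(P[:,:2]-p[:2])@d
    mid=p[:2]+d*(np.percentile(t,.5)+np.percentile(t,99.5))/2
    print(n,'cyl',mid.round(4),'axisdeg',np.degrees(p[2]),'z',p[3],'len',np.ptp(np.percentile(t,[.5,99.5])),'rms',np.median(abs(res(p))))
E
```

```text
scene jar [ 187  152   47   41 1122] [ 0.368 -0.26   0.03 ] [ 0.531 -0.141  0.095]
scene ramp [ 198  181  103   72 3668] [ 0.0574  0.1468 -0.0071] deg 8.957641466692145 dir 68.64089026661597 ((0.5462378263473511, -0.020936384797096252), (0.24924905598163605, 0.26369452476501465), 68.19526672363281) 
 [[0.3779999911785126, -0.08799999952316284], [0.621999979019165, -0.1860000044107437], [0.7149999737739563, 0.04600000008940697], [0.4699999988079071, 0.14399999380111694]]
scene housing [319 187   4   2   6] ((0.4231396019458771, 0.17905256152153015), (0.009356193244457245, 0.01006387360394001), 33.69613265991211) 0.10134339323789936
top jar [ 301  192   33   46 1056] [ 0.366 -0.26   0.038] [ 0.527 -0.143  0.098]
top ramp [ 222  145   81   88 3854] [ 0.058   0.1481 -0.008 ] deg 9.037536271987737 dir 68.60218957857369 ((0.5519373416900635, -0.01454317569732666), (0.22923213243484497, 0.2576654255390167), 68.87735748291016) 
 [[0.38999998569488525, -0.07500000298023224], [0.6309999823570251, -0.1679999977350235], [0.7129999995231628, 0.04600000008940697], [0.4729999899864197, 0.13899999856948853]]
top housing [209 214   5   3   6] ((0.44111448526382446, 0.1696292906999588), (0.01629352569580078, 0.00353365414775908), 61.50277328491211) 0.0984322322608047
scene cyl [ 0.4474 -0.2005] axisdeg 164.3725408825856 z 0.04473068978178125 len 0.1507439676792678 rms 0.00168116756508635
top cyl [ 0.4451 -0.1991] axisdeg 163.95814594949726 z 0.04339694829506539 len 0.14910901830594914 rms 0.002404148232586157
```

View pics/crop.png

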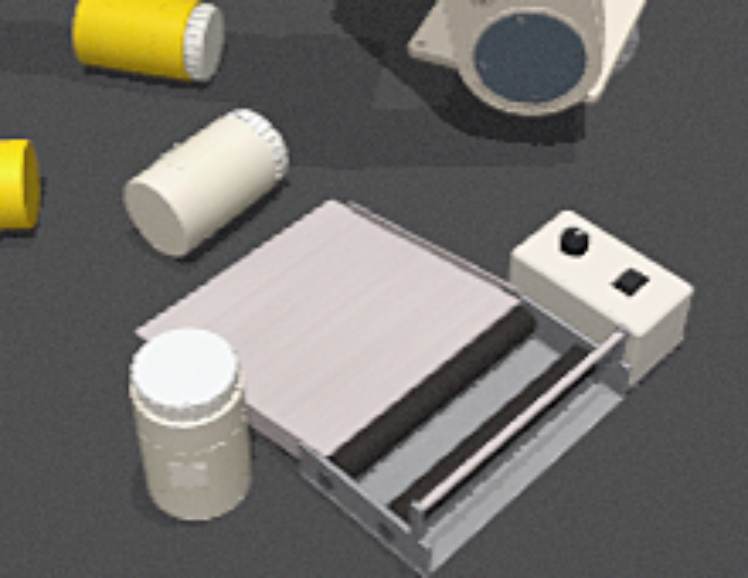

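Jar confirmed: off-white body with white lid, lying at (205,180) in the crop. It sits 71 mm before the ramp foot, +29 mm lateral, and 5.6° off square. The ramp climbs along heading 68.6°. I'll move behind it with the fingers half open.

Emit:
carry_out(increments="0 0.06 -0.028 0 0 0 -0.12; 0 0.09 -0.042 0.02 0 0 -0.24; 0 0.12 -0.056 0.04 0 0 -0.36; 0 0.15 -0.07 0.06 0 0 -0.46; 0 0.18 -0.084 0.08 0 0 -0.56; 0 0.21 -0.098 0.08 0 0 -0.66; 0 0.24 -0.11 0.08 0 0 -0.737; 0 0.256 -0.118 0.08 0 0 -0.737; 0 0.256 -0.118 0.08 0 0 -0.737; 0 0.256 -0.118 0.1 0 0 -0.737; 0 0.256 -0.118 0.12 0 0 -0.737; 0 0.256 -0.118 0.14 0 0 -0.737; 0 0.256 -0.118 0.16 0 0 -0.737; 0 0.256 -0.118 0.175 0 0 -0.737; 0 0.256 -0.118 0.19 0 0 -0.737; 0 0.256 -0.118 0.2 0 0 -0.737; 0 0.256 -0.118 0.203 0 0 -0.737; 0 0.256 -0.118 0.203 0 0 -0.737")

```text
clock: 2.3
eef_pos: [0.4096, -0.2899, 0.0277]
ee_rot: [-2.629, -1.717, 0.001]
force: [0.6, -0.0, 0.1]
width: 0.499
grasp_force: 0.0
```

```bash
cat >> h.py <<'E'
from scipy.spatial.transform import Rotation as Ro
u=np.array([np.cos(np.radians(68.6)),np.sin(np.radians(68.6))]);v=np.array([-u[1],u[0]])
FOOT=np.array([.05,-.5175])
def st():
    s=telemetry.get_state();R=Ro.from_rotvec(s['ee_rot']).as_matrix();p=s['eef_pos']
    print('t',round(s['clock'],2),'tcp',p.round(4),'from foot s,l:',(p[:2]@u-FOOT[0]).round(4),(p[:2]@v-FOOT[1]).round(4),'yaw-68.6',(np.degrees(np.arctan2(R[1,0],R[0,0]))-68.6).round(2),'zdir',R[:,2].round(3),'F',s['force'].round(2),'w',s['width'])
E
python3 - <<'E'
from h import *
st()
f=vision.grab_frame('scene');cv2.imwrite('pics/a.png',cv2.resize(f['color'][100:290,120:370],(790,600)))
E
```

```text
t 2.3 tcp [ 0.4096 -0.2899  0.0277] from foot s,l: -0.1704 0.0304 yaw-68.6 -2.3 zdir [-0.001  0.001 -1.   ] F [ 0.61 -0.    0.06] w 0.4990328367616133
```

View pics/a.png

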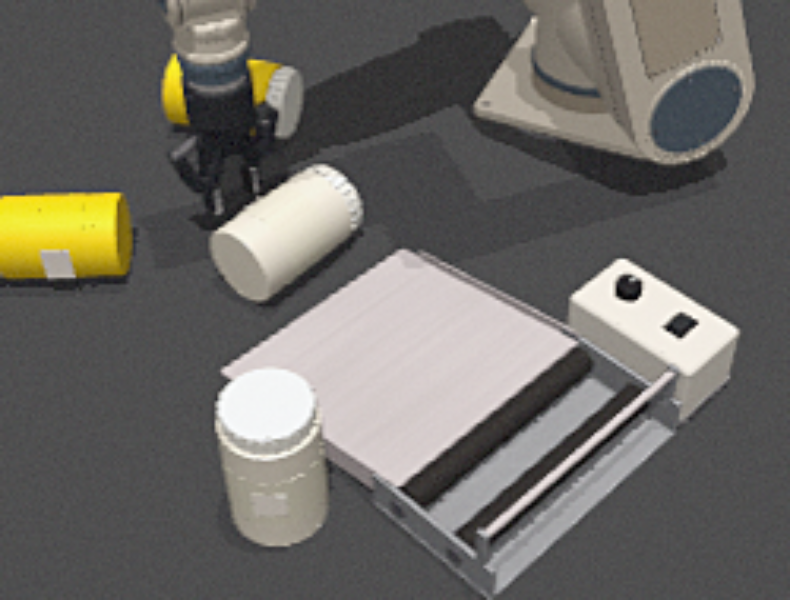

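The fingers at (235,190) stand behind the jar at (290,235), clear of the yellow ones. Now a slow push along the bench.

Emit:
carry_out(increments="0 0.005 0 0 0 0 0; 0 0.01 0 0 0 0 0; 0 0.015 0 0 0 0 0; 0 0.02 0 0 0 0 0; 0 0.025 0 0 0 0 0; 0 0.03 0 0 0 0 0; 0 0.034 0 0 0 0 0; 0 0.038 0 0 0 0 0; 0 0.042 0 0 0 0 0; 0 0.046 0 0 0 0 0; 0 0.05 0 0 0 0 0; 0 0.054 0 0 0 0 0; 0 0.058 0 0 0 0 0; 0 0.062 0 0 0 0 0; 0 0.066 0 0 0 0 0; 0 0.07 0 0 0 0 0; 0 0.074 0 0 0 0 0; 0 0.077 0 0 0 0 0; 0 0.079 0 0 0 0 0; 0 0.08 0 0 0 0 0")

```text
clock: 4.02
eef_pos: [0.4424, -0.2162, 0.0283]
ee_rot: [-2.629, -1.719, -0.0]
force: [-0.4, -0.5, -0.2]
width: 0.497
grasp_force: 0.0
```

```bash
cat >> h.py <<'E'
from scipy.optimize import least_squares
def jar(g0,w=.09,names=('scene','top')):
  # g0: guess (s,l) from foot
  c=(FOOT+g0)@np.array([u,v]); zc=.045 if g0[0]<0 else .045+.158*g0[0]
  for n in names:
    f=vision.grab_frame(n);X=cloud(f);hsv=cv2.cvtColor(f['color'],cv2.COLOR_BGR2HSV);col=f['color'].astype(int)
    S=X[...,:2]@u-FOOT[0];L=X[...,:2]@v-FOOT[1]
    m=(f['depth']>0)&(col.min(2)>90)&(hsv[...,1]<70)&(abs(S-g0[0])<.06)&(abs(L-g0[1])<.11)&(X[...,2]>zc-.012)&(X[...,2]<zc+.055)
    k,l,stt,ce=cv2.connectedComponentsWithStats(m.astype(np.uint8));i=1+stt[1:,4].argmax();P=np.c_[S[l==i],L[l==i],X[...,2][l==i]]
    def res(p): return np.hypot((P[:,0]-p[0]+p[1]*(P[:,1]-g0[1]))*np.cos(p[1]),P[:,2]-p[2])-.045
    p=least_squares(res,[g0[0],0,zc],loss='soft_l1',f_scale=.002).x
    q=np.percentile(P[:,1],[.5,99.5])
    print(n,'n',len(P),'jar s',p[0].round(4),'l',q.mean().round(4),'len',np.ptp(q).round(3),'ang',p[1].round(3),'z',p[2].round(4),'res',np.median(abs(res(p))).round(4))
E
python3 - <<'E'
from h import *
st(); jar(np.array([-.03,.03]))
E
```

```text
t 4.02 tcp [ 0.4424 -0.2162  0.0283] from foot s,l: -0.0898 0.0267 yaw-68.6 -2.25 zdir [ 0.  0. -1.] F [-0.37 -0.53 -0.18] w 0.4972882416879213
scene n 1149 jar s -0.0271 l 0.0314 len 0.152 ang 0.097 z 0.0451 res 0.0017
top n 541 jar s -0.0265 l 0.033 len 0.149 ang 0.101 z 0.0445 res 0.0025
```

The jar rolled forward but kept its skew (0.1 rad), because it rolls instead of turning. If I left it, it would drift into the ramp's edge. While it is still on the bench, I'll square and centre it by pushing flat against its lid end.

Emit:
carry_out(increments="0 -0.02 0 0 0 0 0; 0 -0.04 0 0 0 0 0; 0 -0.04 0 -0.035 0 0 0; 0 -0.04 0 -0.07 0 0 -0.1; 0 -0.04 0 -0.1 0 0 -0.22; 0 -0.03 -0.02 -0.1 0 0 -0.34; 0 -0.015 -0.035 -0.1 0 0 -0.46; 0 0 -0.05 -0.1 0 0 -0.58; 0 0.015 -0.065 -0.1 0 0 -0.7; 0 0.03 -0.08 -0.1 0 0 -0.82; 0 0.04 -0.095 -0.1 0 0 -0.94; 0 0.053 -0.11 -0.1 0 0 -1.06; 0 0.053 -0.119 -0.1 0 0 -1.18; 0 0.053 -0.119 -0.1 0 0 -1.3; 0 0.053 -0.119 -0.1 0 0 -1.42; 0 0.053 -0.119 -0.1 0 0 -1.54; 0 0.053 -0.119 -0.1 0 0 -1.58; 0 0.053 -0.119 -0.1 0 0 -1.58")

```text
clock: 5.62
eef_pos: [0.3545, -0.1203, 0.1284]
ee_rot: [0.627, 3.078, -0.0]
force: [0.1, -0.6, -0.6]
width: 0.502
grasp_force: 0.0
```

```bash
python3 - <<'E'
from h import *
st(); print(telemetry.get_state()['joints'].round(2)); jar(np.array([-.03,.03])); jar(np.array([-.03,.03]),names=('scene',))
E
```

```text
t 5.62 tcp [ 0.3545 -0.1203  0.1284] from foot s,l: -0.0327 0.1436 yaw-68.6 88.36 zdir [ 0. -0. -1.] F [ 0.13 -0.63 -0.59] w 0.5018195288242795
[-0.55  0.02 -0.54  1.01 -0.   -0.15]
scene n 1129 jar s -0.019 l 0.0325 len 0.154 ang 0.099 z 0.045 res 0.0018
top n 477 jar s -0.0197 l 0.0299 len 0.143 ang 0.103 z 0.0438 res 0.002
scene n 1127 jar s -0.0189 l 0.0323 len 0.153 ang 0.096 z 0.0451 res 0.0018
```

Emit:
carry_out(increments="0 0 0.006 0.03 0 0 0; 0 0 0.006 0.06 0 0 0; 0 0 0.006 0.085 0 0 0; 0 0 0.006 0.1 0 0 0; 0 -0.005 0.006 0.1 0 0 0; 0 -0.01 0.006 0.1 0 0 0; 0 -0.015 0.006 0.1 0 0 0; 0 -0.018 0.006 0.1 0 0 0; 0 -0.021 0.006 0.1 0 0 0; 0 -0.024 0.006 0.1 0 0 0; 0 -0.027 0.006 0.1 0 0 0; 0 -0.03 0.006 0.1 0 0 0; 0 -0.033 0.006 0.1 0 0 0; 0 -0.036 0.006 0.1 0 0 0; 0 -0.039 0.006 0.1 0 0 0; 0 -0.042 0.006 0.1 0 0 0; 0 -0.045 0.006 0.1 0 0 0; 0 -0.045 0.006 0.1 0 0 0")

```text
clock: 7.27
eef_pos: [0.399, -0.1327, 0.0283]
ee_rot: [0.63, 3.077, -0.0]
force: [0.0, -0.9, 0.2]
width: 0.503
grasp_force: 0.0
```

```bash
python3 - <<'E'
from h import *
st(); jar(np.array([-.02,.015]))
f=vision.grab_frame('scene');cv2.imwrite('pics/b.png',cv2.resize(f['color'][100:290,120:370],(790,600)))
E
```

```text
t 7.27 tcp [ 0.399  -0.1327  0.0283] from foot s,l: -0.028 0.0976 yaw-68.6 88.26 zdir [ 0.001 -0.    -1.   ] F [ 0.01 -0.94  0.18] w 0.5034102554326693
scene n 1200 jar s -0.0248 l 0.0098 len 0.158 ang -0.056 z 0.0449 res 0.0018
top n 324 jar s -0.0251 l -0.002 len 0.131 ang -0.049 z 0.0435 res 0.0019
```

View pics/b.png

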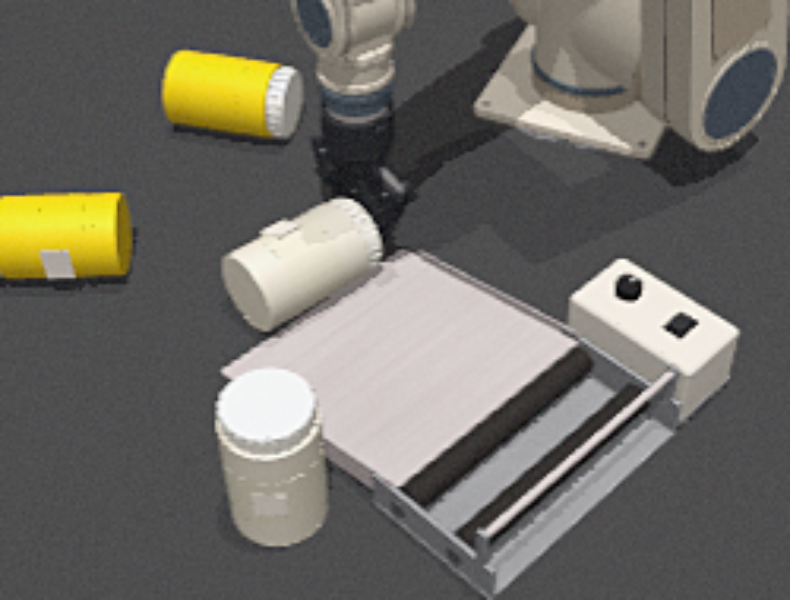

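Now angle ≈ −0.05 and offset ≈ +11 mm; the drift will centre it. I go back behind it.

Emit:
carry_out(increments="0 0.012 0 0 0 0 0; 0 0.03 0 0 0 0 0; 0 0.03 0 -0.035 0 0 0; 0 0.03 0 -0.07 0 0 0.12; 0 0.03 0 -0.1 0 0 0.24; 0 0.02 -0.01 -0.1 0 0 0.36; 0 0 -0.02 -0.1 0 0 0.48; 0 -0.015 -0.03 -0.1 0 0 0.6; 0 -0.03 -0.04 -0.1 0 0 0.72; 0 -0.045 -0.05 -0.1 0 0 0.84; 0 -0.06 -0.06 -0.1 0 0 0.96; 0 -0.075 -0.07 -0.1 0 0 1.08; 0 -0.09 -0.075 -0.1 0 0 1.2; 0 -0.09 -0.075 -0.1 0 0 1.32; 0 -0.09 -0.075 -0.1 0 0 1.44; 0 -0.09 -0.075 -0.1 0 0 1.56; 0 -0.09 -0.075 -0.1 0 0 1.59; 0 -0.09 -0.075 -0.08 0 0 1.59; 0 -0.09 -0.075 -0.08 0 0 1.59")

```text
clock: 9.0
eef_pos: [0.4506, -0.236, 0.1062]
ee_rot: [-2.636, -1.704, 0.001]
force: [0.3, -0.5, -1.0]
width: 0.497
grasp_force: 0.0
```

```bash
python3 - <<'E'
from h import *
st(); jar(np.array([-.025,.01]));jar(np.array([-.025,.01]))
E
```

```text
t 9.0 tcp [ 0.4506 -0.236   0.1062] from foot s,l: -0.1053 0.0118 yaw-68.6 -2.84 zdir [-0.002  0.002 -1.   ] F [ 0.33 -0.45 -1.01] w 0.4966126888341534
scene n 1184 jar s -0.025 l 0.0058 len 0.15 ang -0.057 z 0.0451 res 0.0018
top n 777 jar s -0.0265 l 0.0078 len 0.148 ang -0.028 z 0.0446 res 0.0025
scene n 1189 jar s -0.025 l 0.0059 len 0.15 ang -0.057 z 0.045 res 0.0018
top n 775 jar s -0.0266 l 0.0073 len 0.149 ang -0.029 z 0.0446 res 0.0024
```

Emit:
carry_out(increments="0 0 0.005 0.03 0 0 0; 0 0 0.005 0.055 0 0 0; 0 0 0.005 0.073 0 0 0; 0 0 0.005 0.078 0 0 0; 0 0.004 0.005 0.078 0 0 0; 0 0.008 0.005 0.078 0 0 0; 0 0.012 0.005 0.078 0 0 0; 0 0.015 0.005 0.078 0 0 0; 0 0.018 0.005 0.078 0 0 0; 0 0.021 0.005 0.078 0 0 0; 0 0.024 0.005 0.078 0 0 0; 0 0.027 0.005 0.078 0 0 0; 0 0.03 0.005 0.078 0 0 0; 0 0.033 0.005 0.078 0 0 0; 0 0.036 0.005 0.078 0 0 0; 0 0.039 0.005 0.078 0 0 0; 0 0.042 0.005 0.078 0 0 0; 0 0.045 0.005 0.078 0 0 0; 0 0.048 0.005 0.0775 0 0 0; 0 0.051 0.005 0.077 0 0 0")

```text
clock: 10.87
eef_pos: [0.4772, -0.1922, 0.0314]
ee_rot: [2.638, 1.705, -0.0]
force: [-1.0, -1.0, 1.6]
width: 0.5
grasp_force: 1.2
```

```bash
python3 - <<'E'
from h import *
st(); jar(np.array([.005,.005]))
E
```

```text
t 10.87 tcp [ 0.4772 -0.1922  0.0314] from foot s,l: -0.0548 0.0031 yaw-68.6 -2.85 zdir [-0. -0. -1.] F [-1.02 -0.99  1.64] w 0.5004065167431472
scene n 1198 jar s 0.0016 l 0.0042 len 0.151 ang -0.054 z 0.0459 res 0.0018
top n 432 jar s 0.0006 l 0.0044 len 0.149 ang -0.054 z 0.0463 res 0.002
```

Emit:
carry_out(increments="0 0.004 0 -0.0006 0 0 0; 0 0.008 0 -0.0012 0 0 0; 0 0.012 0 -0.0019 0 0 0; 0 0.016 0 -0.0025 0 0 0; 0 0.02 0 -0.0031 0 0 0; 0 0.024 0 -0.0037 0 0 0; 0 0.028 0 -0.0044 0 0 0; 0 0.032 0 -0.005 0 0 0; 0 0.036 0 -0.0056 0 0 0; 0 0.04 0 -0.0062 0 0 0; 0 0.044 0 -0.007 0 0 0; 0 0.048 0 -0.0076 0 0 0; 0 0.052 0 -0.0082 0 0 0; 0 0.056 0 -0.0088 0 0 0; 0 0.06 0 -0.0095 0 0 0; 0 0.064 0 -0.0101 0 0 0; 0 0.068 0 -0.0108 0 0 0; 0 0.072 0 -0.0114 0 0 0; 0 0.075 0 -0.0118 0 0 0; 0 0.077 0 -0.0122 0 0 0")

```text
clock: 12.63
eef_pos: [0.5088, -0.1216, 0.0435]
ee_rot: [-2.638, -1.706, -0.0]
force: [-1.1, -3.0, 1.4]
width: 0.498
grasp_force: 1.4
```

```bash
python3 - <<'E'
from h import *
st(); jar(np.array([.08,.0]))
f=vision.grab_frame('scene');cv2.imwrite('pics/c.png',cv2.resize(f['color'][100:290,120:370],(790,600)))
E
```

```text
t 12.63 tcp [ 0.5088 -0.1216  0.0435] from foot s,l: 0.0225 -0.0006 yaw-68.6 -2.82 zdir [-0.  0. -1.] F [-1.12 -3.01  1.36] w 0.49813354434528717
scene n 1303 jar s 0.0784 l 0.0005 len 0.15 ang -0.036 z 0.058 res 0.0016
top n 359 jar s 0.0765 l 0.0011 len 0.148 ang -0.036 z 0.0586 res 0.002
```

View pics/c.png

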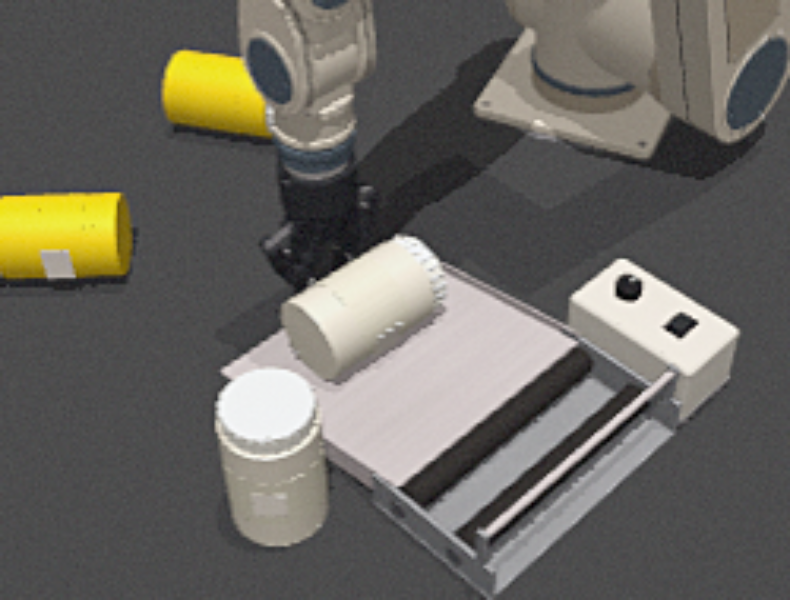

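The jar is on the ramp at (365,305), well centred, with the fingers behind it. Continue.

Emit:
carry_out(increments="0 0.004 0 -0.0006 0 0 0; 0 0.008 0 -0.0012 0 0 0; 0 0.012 0 -0.0019 0 0 0; 0 0.016 0 -0.0025 0 0 0; 0 0.02 0 -0.0031 0 0 0; 0 0.024 0 -0.0037 0 0 0; 0 0.028 0 -0.0044 0 0 0; 0 0.032 0 -0.005 0 0 0; 0 0.036 0 -0.0056 0 0 0; 0 0.04 0 -0.0062 0 0 0; 0 0.044 0 -0.007 0 0 0; 0 0.048 0 -0.0076 0 0 0; 0 0.052 0 -0.0082 0 0 0; 0 0.056 0 -0.0088 0 0 0; 0 0.06 0 -0.0095 0 0 0; 0 0.064 0 -0.0101 0 0 0; 0 0.068 0 -0.0108 0 0 0; 0 0.072 0 -0.0114 0 0 0; 0 0.076 0 -0.012 0 0 0; 0 0.08 0 -0.0126 0 0 0")

```text
clock: 14.45
eef_pos: [0.5416, -0.0486, 0.0561]
ee_rot: [-2.638, -1.706, 0.0]
force: [-1.2, -2.4, 1.9]
width: 0.498
grasp_force: 1.4
```

Emit:
carry_out(increments="0 0.004 0 -0.0006 0 0 0; 0 0.008 0 -0.0012 0 0 0; 0 0.012 0 -0.0019 0 0 0; 0 0.016 0 -0.0025 0 0 0; 0 0.02 0 -0.0031 0 0 0; 0 0.024 0 -0.0037 0 0 0; 0 0.028 0 -0.0044 0 0 0; 0 0.032 0 -0.005 0 0 0; 0 0.036 0 -0.0056 0 0 0; 0 0.04 0 -0.0062 0 0 0; 0 0.044 0 -0.007 0 0 0; 0 0.048 0 -0.0076 0 0 0; 0 0.052 0 -0.0082 0 0 0; 0 0.056 0 -0.0088 0 0 0; 0 0.06 0 -0.0095 0 0 0; 0 0.064 0 -0.0101 0 0 0; 0 0.068 0 -0.0108 0 0 0; 0 0.071 0 -0.0112 0 0 0; 0 0.073 0 -0.0115 0 0 0; 0 0.075 0 -0.0118 0 0 0")

```text
clock: 16.12
eef_pos: [0.5724, 0.0196, 0.0679]
ee_rot: [2.638, 1.706, -0.0]
force: [-0.4, -2.5, 1.3]
width: 0.499
grasp_force: 1.4
```

```bash
python3 - <<'E'
from h import *
st(); jar(np.array([.234,-.006]))
E
```

```text
t 16.12 tcp [0.5724 0.0196 0.0679] from foot s,l: 0.1771 -0.0083 yaw-68.6 -2.83 zdir [-0. -0. -1.] F [-0.44 -2.46  1.28] w 0.4994398029270204
scene n 1539 jar s 0.233 l -0.0072 len 0.15 ang -0.037 z 0.0823 res 0.0014
top n 136 jar s 0.2302 l 0.0004 len 0.134 ang -0.013 z 0.0856 res 0.0016
```

Emit:
carry_out(increments="0 0.003 0 -0.0005 0 0 0; 0 0.006 0 -0.001 0 0 0; 0 0.009 0 -0.0014 0 0 0; 0 0.012 0 -0.0019 0 0 0; 0 0.015 0 -0.0023 0 0 0; 0 0.018 0 -0.0028 0 0 0; 0 0.021 0 -0.003 0 0 0; 0 0.024 0 -0.003 0 0 0; 0 0.027 0 -0.003 0 0 0; 0 0.03 0 -0.003 0 0 0; 0 0.033 0 -0.003 0 0 0; 0 0.036 0 -0.003 0 0 0; 0 0.039 0 -0.003 0 0 0; 0 0.042 0 -0.003 0 0 0; 0 0.045 0 -0.003 0 0 0; 0 0.048 0 -0.003 0 0 0; 0 0.05 0 -0.003 0 0 0; 0 0.05 0 -0.003 0 0 0; 0 0.05 0 -0.003 0 0 0; 0 0.05 0 -0.003 0 0 0")

```text
clock: 17.88
eef_pos: [0.5927, 0.0649, 0.0709]
ee_rot: [-2.638, -1.706, 0.0]
force: [-0.6, 0.3, 0.4]
width: 0.503
grasp_force: 0.0
```

```bash
python3 - <<'E'
from h import *
st(); jar(np.array([.3,-.008]))
f=vision.grab_frame('scene');cv2.imwrite('pics/d.png',cv2.resize(f['color'][100:290,120:370],(790,600)))
E
```

```text
t 17.88 tcp [0.5927 0.0649 0.0709] from foot s,l: 0.2267 -0.0107 yaw-68.6 -2.84 zdir [-0. -0. -1.] F [-0.61  0.32  0.38] w 0.5027567545731951
scene n 1442 jar s 0.3008 l -0.0076 len 0.151 ang 0.017 z 0.0755 res 0.0015
top n 239 jar s 0.2973 l -0.0054 len 0.146 ang 0.039 z 0.0776 res 0.0017
```

View pics/d.png

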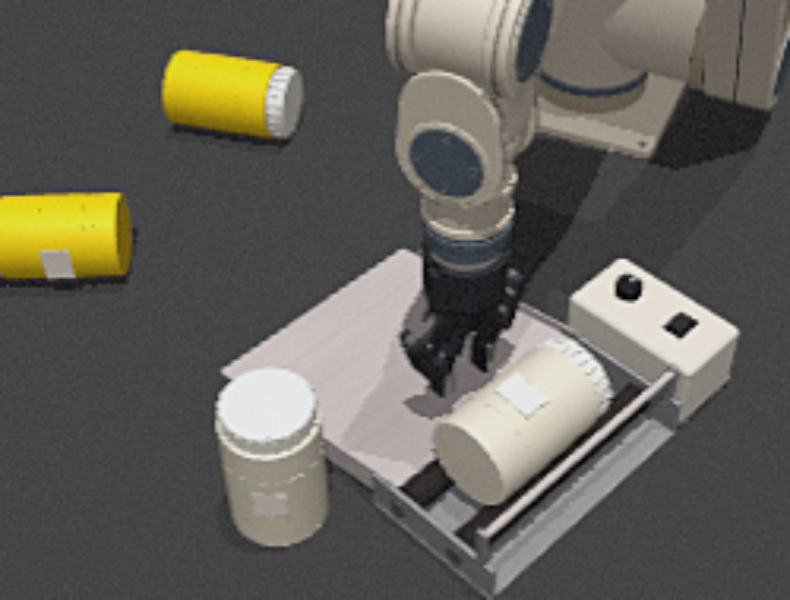

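The jar at (525,420) has settled between the rollers (s 0.301, axis at 0.076, angle ~0.02), and the fingers are already clear of it. I back away, then rise.

Emit:
carry_out(increments="0 -0.02 0 -0.003 0 0 0; 0 -0.04 0 -0.005 0 0 0; 0 -0.06 0 -0.02 0 0 0; 0 -0.07 0 -0.05 0 0 0; 0 -0.07 0 -0.08 0 0 0; 0 -0.07 0 -0.11 0 0 0; 0 -0.07 0 -0.13 0 0 0; 0 -0.07 0 -0.13 0 0 0; 0 -0.07 0 -0.13 0 0 0; 0 -0.07 0 -0.13 0 0 0; 0 -0.07 0 -0.13 0 0 0")

```text
clock: 18.95
eef_pos: [0.5635, 0.0012, 0.1996]
ee_rot: [-2.637, -1.705, 0.003]
force: [-0.1, 0.5, -0.5]
width: 0.499
grasp_force: 0.0
```

```bash
python3 - <<'E'
from h import *
st(); jar(np.array([.3,-.008])); print(ticket.finish_job())
E
```

```text
t 18.95 tcp [0.5635 0.0012 0.1996] from foot s,l: 0.1567 -0.0067 yaw-68.6 -2.84 zdir [-0.002  0.    -1.   ] F [-0.14  0.52 -0.51] w 0.49858754402529054
scene n 1447 jar s 0.3009 l -0.0079 len 0.15 ang 0.013 z 0.0755 res 0.0015
top n 1052 jar s 0.2998 l -0.0069 len 0.149 ang -0.01 z 0.0748 res 0.0023
the job is handed in; nothing more can be done
None
```

The jar lies seated between the two rollers (axis about 75 mm up, 8 mm off the middle of their length, within about 0.013 rad of parallel), the hand is clear, and the job was handed in at about 19 s; no verdict came back.

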